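Wind the kitchen radio, fit its knob and hold it in

TASK

Get the wind-up radio going: turn the crank on its top clockwise (seen from above) through at least two full turns, and after that fit the loose control knob on the D-shaped shaft, flat to flat, pushed fully home, and press it right in against its spring. Finish still holding the knob pressed in, without letting go, and leave the other loose things on the worktop where they are.

Things in the scene. Friction and masses are not known exactly. Their poses are not given: they have to be found in the camera images.
- crank (a joint): Turn of the crank on the radio's top: rad, 0 at the start, grows as it is turned clockwise seen from above; 2 pi is one full turn. Its axis is vertical. It has light friction (about 2 N at the handle), stays where it is left and has no stop in the turns needed.
- crank_grip (a point): On the centre line of the crank's upright black handle, 18 mm thick and 40 mm tall, 15 mm below its top. The handle spins freely on its pin and circles the crank's axis at a radius of 40 mm. It reaches from 19 to 59 mm above the radio's top; below it is the flat crank arm. Only the position matters: the axes spin with the handle.
- crank_boss: Small fixed round boss on the radio's top that carries the crank; origin on the crank's vertical axis at the level of the radio's top (70 mm above the worktop). At crank value 0 the arm points along its -x axis.
- radio: Grey table radio, fixed on the worktop, 130 deep (x) by 250 wide (y) by 70 mm high, flat top; origin at the centre of its underside, front with speaker louvres towards -x. The crank's axis stands at y = +65 mm, the D-shaft at y = -65 mm, both at x = 0 of its frame. A folded aerial 7 mm high lies along the rear edge of the top.
- shaft_tip (a point): Centre of the upper end of the upright steel D-shaft on the radio's top. The shaft is 16 mm in diameter with one flat 3.5 mm from its axis; the flat faces along this point's -x axis. The last 3 mm are tapered. The tip stands 26 mm above the radio's top (23 mm above its 29 mm steel collar) while the shaft is up.
- shaft (a joint): How far the shaft is pressed straight down: m, 0 = up, 0.006 = right in, at its stop. A spring carries it: about 4 N starts it moving, about 8.5 N holds it right in.
- knob: Loose black control knob, 60 g, upright on the worktop left or right of the radio. Round fluted skirt 46 mm in diameter, 18 mm high; on it a bar grip 40 mm long (x), 14 mm thick (y), its top 45 mm above the underside. A nose sticks out of the skirt under one end of the bar (-x); a white line on the bar's top runs towards it. Origin at the centre of the underside, z up.
- knob_seat (a point): Centre of the roof of the D-shaped hole in the knob's underside: 18.4 mm in diameter, 16 mm deep, flat 4.7 mm from the axis on the nose's side (-x). It fits the shaft with 1.2 mm play all round and about 0.15 rad of turn. Fully home, the shaft's tip meets this roof; the knob's underside is then 10 mm above the radio's top, and 4 mm when pressed in.
- knob_nose (a point): Tip of the knob's nose, 28 mm from the knob's axis on the -x side, 24 mm above the underside.
- salt: Salt shaker with a grey cap, 44 mm thick, 90 mm high, standing on the other side of the radio than the knob; origin at the centre of its underside. A bystander.
- mug: White mug, 78 mm wide and 97 mm high, at the far left; origin at the centre of its underside. A bystander.
- tomato: Tomato, 74 mm wide, at the far right; origin at its underside. A bystander.
- spoon: Dessert spoon, 188 mm long, lying crosswise near the front edge at the right, its origin at the middle of its length. A bystander.
- pad: Notepad, 130 by 94 by 13 mm, near the front edge at the left; origin at the centre of its underside. A bystander.
Not all that is in view belongs to the job. Leave any yellow look-alike of the knob alone.

How it is judged:
By the outcome, as a careful person would: the job done as asked, in the order asked, and still so for the second after the job is handed in, while the arm keeps its last pose, push and grip.
It also fails if it takes over 69 s, if anything falls off the work surface, if the arm or the gripper's body presses on something with over 40 N, if the wrist force passes 120 N, or if a joint passes its speed limit or range.

ROBOT

A 6-joint arm with a two-finger parallel gripper is mounted at the origin on a cart in front of the work surface, level with it; the furniture and walls round the work are solid. World frame = base frame: x ahead of the robot, y to its left, z up, the work surface at z = 0. Lengths are in m, angles in degrees, forces in N, time in s.
With the tool pointing down it reaches from about 0.375 to 0.9 m from the base axis. Payload 3.1 kg.
Tool frame: the origin (TCP) lies on the centre line of the jaws, within the pads' length; the fingertips stand finger_overhang ahead of it and the grasp point (between the pads) lies 5 mm behind it (finger_overhang is the distance from the TCP to the fingertips, in m); z points along the fingers, y is the line along which they close (so a half turn about z gives the same grasp; the last joint's range is limited). The gripper opens to 87 mm and grips with 3 to 60 N. Pads are 19 mm wide; open, the fingers measure 117 mm over their backs; the gripper's body (75 mm by 190 mm) begins 51 mm behind the grasp point.
Start: joints at [-86.774, 30.224, 82.088, -0, 67.689, -10.227], TCP at [0.145, -0.608, 0.237] pointing down, gripper open.
Joint ranges: [-176.69, 176.69], [-43.24, 126.21], [12.49, 139.97], [-82, 262], [0, 151.66], [-163.58, 163.58]. Speed limits (degrees/s): [159.86, 159.86, 180, 180, 180, 180].

INTERFACE

Orientations are given as a 3x3 rotation matrix whose columns are the frame's x, y, z axes.
In Python, from rig import read_state, capture, calibration, hand_in, finger_overhang gives the robot as it stands.
- The arm moves only by the tool send_rows, never from a script. Its argument "plan" is a list of rows, each a list of 5 numbers: the closure in counts, from 0 (fully open) to 255 (shut), then the shift along the tool's x, y, z in m, then the turn about the tool's z in rad. A call has 1 to 20 rows; each row shifts and turns the commanded pose from where the row before left it, along the tool's axes as they then stand; what a row does not reach is not made up. A row lasts 1/12 s, in which the tool goes at most 41.7 mm and 7.16 degrees, less where a joint would pass 70% of its speed; a pose out of reach is approached as far as the arm can. A call is refused whole if a number of a shift passes 0.0417 or a number of a turn 0.125, either way. A call with a gripper value outside its range is refused whole. The fingers move at their own pace and stop on an object; the grip force is fixed at half the most. Time passes only in rows, so rows that do not move let the fingers close. It gives the time, the measured TCP pose, the force, the opening and the grip force at its end, in the units of the state.
- read_state(): the state, without advancing time (a new reading comes with each control period).
- capture(name): name is "scene" or "side" or "wrist"; returns (picture, depth): 384x512x3 uint8, blue, green, red; 384x512 float32, m along the optical axis (not along the pixel's ray), 0 where there is no reading.
- calibration(name): a dict with "fx", "fy", "cx", "cy" (pixels), "xyz" and "rotation" of the camera in the world. Camera axes: x right, y down, z forward; pixel columns grow to the right and rows downward; lengths in m; the calibration is good to about 2 mm. The wrist camera is an equidistant fisheye: a pixel r from the principal point sees the ray r / f radians off the axis. A picture is of the moment at which its call begins: read the wrist's pose just before it. calibration takes no time and is no camera call; for the wrist camera it gives the pose at the moment of the call.
- hand_in(): hands the job in; it is judged then, once.
The state is a dict: "time_s": time; "joint_positions": joint angles; "qvel": joint speeds; "tau": joint torques, N m; "position": TCP position; "tcp_rot": TCP orientation; "force": force on the tool from outside, world axes, zero at the start; "moment": the same for the moment, N m; "opening": opening from 0.0 (shut) to 1.0 (fully open); "grasp_force": force on a finger pad.
Only numpy, scipy, OpenCV 4.12 (cv2) and the standard library are available. Lean on these libraries where they do the work, as an engineer would, in place of code of your own. Each camera call takes 0.05 s, during which the arm holds its last target. There are 200 camera calls.

## Working session

There is one attempt and no reset: what is moved stays moved. The work goes in short steps, Python scripts to look and compute and a tool call to move; the robot and the scene stay as the last step left them, time stands still between calls to the robot, and variables do not carry over. Pictures are saved under pics/ and viewed, at most 10 in all, crops included, and the job is handed in when it is done.

Besides the shell and the picture viewer there is one more tool, called by a JSON object that holds its "method" and its "body", one argument or row to a line. send_rows: Moves the arm, as the interface text tells. Its arguments: {"type":"object","properties":{"plan":{"type":"array","items":{"type":"array","items":{"type":"number"}}}},"required":["plan"]}

```bash
mkdir -p pics; ls
python3 - <<'E'
from rig import *
import cv2,numpy as np
s=read_state();print(s, finger_overhang)
for n in ("scene","side"):
    p,d=capture(n);cv2.imwrite(f"pics/{n}0.png",p);np.save(f"pics/{n}0.npy",d);c=calibration(n);print(n,c)
E
```

```text
pics
{'time_s': 0.0, 'joint_positions': array([-8.67749327e+01,  3.02784541e+01,  8.21570917e+01, -6.72332893e-04,
        6.76898246e+01, -1.02259792e+01]), 'qvel': array([-0.00731833,  0.15377311, -0.11818954,  0.02606023,  0.10958795,
       -0.04776032]), 'tau': array([ 9.44653148e-04, -4.40040135e+01, -1.76589936e+01,  6.32041739e-02,
        5.81121398e-02, -1.68198890e-04]), 'position': array([ 0.14538278, -0.60712254,  0.23557319]), 'tcp_rot': array([[ 9.72568007e-01,  2.32618687e-01, -1.33939041e-04],
       [ 2.32618418e-01, -9.72565628e-01,  2.18404838e-03],
       [ 3.77785959e-04, -2.15529227e-03, -9.99997606e-01]]), 'force': array([ 0.69797923, -1.18408493,  0.46557346]), 'moment': array([-0.01896965, -0.05501851, -0.01288769]), 'grasp_force': 0.0, 'opening': 0.999178422814768} 0.014
scene {'fx': 384.53715966352024, 'fy': 384.53715966352024, 'cx': 255.09830779664375, 'cy': 193.19063076389713, 'xyz': array([-0.00909342,  0.87361845,  0.65141501]), 'rotation': array([[-0.86303532, -0.23081712,  0.44932561],
       [-0.50491812,  0.42074747, -0.75367716],
       [-0.01509102, -0.87732264, -0.47966367]])}
side {'fx': 385.047987348137, 'fy': 385.047987348137, 'cx': 248.98719836829179, 'cy': 191.21162124592212, 'xyz': array([0.13965633, 0.88219103, 0.69145639]), 'rotation': array([[-0.9299129 , -0.20635188,  0.30443539],
       [-0.36746513,  0.48706777, -0.79229689],
       [ 0.01521128, -0.84863649, -0.52875772]])}
```

View pics/scene0.png

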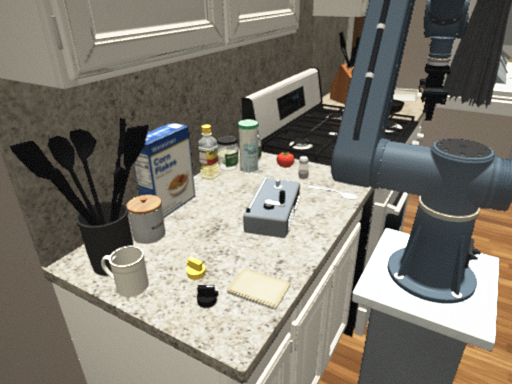

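View pics/side0.png

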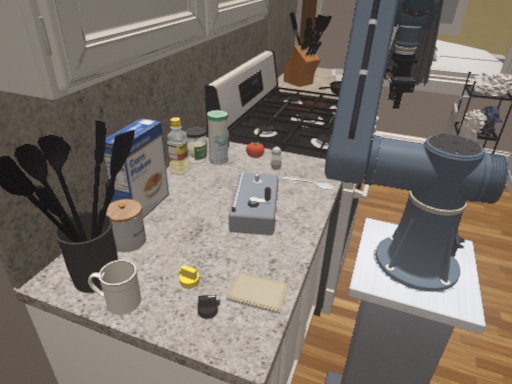

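Scene: the black knob is at (206,295) and a yellow look-alike at (196,268). The radio is at (272,207), with the crank handle at about (281,187) and the shaft further back. The black knob fits the description; the next step is an enlarged crop to confirm it, plus positions from depth.

```bash
cat > h.py <<'E'
import numpy as np,cv2
from rig import *
def cloud(name,d):
    c=calibration(name);v,u=np.mgrid[0:384,0:512]
    P=np.stack([(u-c['cx'])/c['fx']*d,(v-c['cy'])/c['fy']*d,d],-1)
    W=P@np.array(c['rotation']).T+c['xyz'];W[d<=0]=np.nan;return W
E
python3 - <<'E'
from h import *
p=cv2.imread("pics/side0.png");q=cv2.imread("pics/scene0.png")
a=cv2.resize(p[165:235,225:290],(390,420),interpolation=cv2.INTER_CUBIC)
b=cv2.resize(p[255:325,170:235],(390,420),interpolation=cv2.INTER_CUBIC)
cv2.imwrite("pics/crop.png",np.hstack([a,b]))
for n,im in(("side",p),("scene",q)):
    W=cloud(n,np.load(f"pics/{n}0.npy"));z=W[...,2];x=W[...,0];y=W[...,1]
    m=(abs(z-.07)<.006)&(x>.3)&(x<.75)&(y>-.35)&(y<.3)
    k,l,st,_=cv2.connectedComponentsWithStats(m.astype(np.uint8))
    i=1+np.argmax(st[1:,4]);pts=W[l==i];r=cv2.minAreaRect(pts[:,:2].astype(np.float32)*1000);print(n,"radio",r,pts[:,2].mean(),len(pts))
    # things above the radio
    (cx,cy)=np.array(r[0])/1000
    m=(z>.08)&(z<.16)&(np.hypot(x-cx,y-cy)<.15)
    k,l,st,c=cv2.connectedComponentsWithStats(m.astype(np.uint8))
    for i in range(1,k):
        if st[i,4]>5:
            t=W[l==i];print(" above",c[i].round(),st[i,4],t.mean(0).round(3),t[:,2].max().round(3))
    dark=(im.max(2)<70)&(z>.003)&(z<.06)&(x>.3)&(x<.9)&(y>.1)
    k,l,st,c=cv2.connectedComponentsWithStats(dark.astype(np.uint8))
    for i in range(1,k):
        if st[i,4]>40:
            t=W[l==i];print(" dark",c[i].round(),st[i,4],t.mean(0).round(3),t.min(0).round(3),t.max(0).round(3))
            top=t[t[:,2]>.038];print("  top",len(top), cv2.minAreaRect(top[:,:2].astype(np.float32)*1000) if len(top)>4 else 0)
E
```

```text
side radio ((478.898681640625, -48.386322021484375), (127.72359466552734, 249.04278564453125), 15.351095199584961) 0.06907087943334562 1593
 above [256. 176.] 22 [ 0.497 -0.111  0.09 ] 0.096
 above [262. 197.] 171 [0.434 0.01  0.099] 0.13
 dark [ 81. 283.] 230 [0.727 0.424 0.035] [0.685 0.414 0.007] [0.753 0.439 0.06 ]
  top 103 ((717.681396484375, 423.8404846191406), (18.005701065063477, 70.27770233154297), 78.93859100341797)
 dark [ 96. 282.] 57 [0.697 0.408 0.034] [0.691 0.402 0.008] [0.701 0.415 0.051]
  top 24 ((697.310791015625, 409.38543701171875), (12.076337814331055, 4.134577751159668), 47.381195068359375)
 dark [207. 307.] 261 [0.431 0.367 0.024] [0.413 0.348 0.003] [0.452 0.382 0.045]
  top 37 ((433.19537353515625, 363.0943603515625), (35.10346603393555, 3.296203374862671), 27.772218704223633)
scene radio ((475.24700927734375, -49.90452575683594), (126.99910736083984, 251.50228881835938), 15.325397491455078) 0.06789001901250066 1389
 above [277. 182.] 20 [ 0.494 -0.112  0.089] 0.094
 above [278. 200.] 152 [0.429 0.008 0.098] 0.128
 dark [ 97. 266.] 158 [0.728 0.422 0.033] [0.708 0.415 0.006] [0.752 0.426 0.06 ]
  top 65 ((730.6716918945312, 423.0158996582031), (42.1270751953125, 6.204974174499512), 2.965611696243286)
 dark [206. 296.] 344 [0.429 0.365 0.023] [0.41  0.344 0.003] [0.454 0.381 0.045]
  top 63 ((434.52130126953125, 358.3679504394531), (36.184326171875, 12.782669067382812), 24.057626724243164)
```

View pics/crop.png

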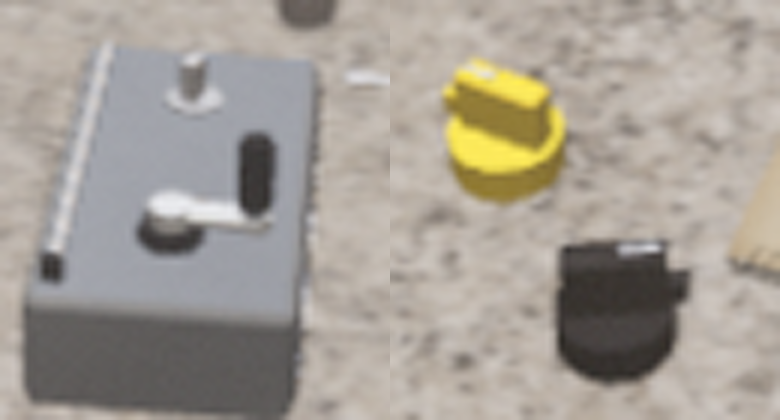

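The crop confirms it: the black knob's nose points right, towards the robot, and the yellow one is the decoy. Crank handle is at about (0.421, 0.003) and the shaft at about (0.494, -0.112), with radio yaw about 15°. I'll move above the crank.

{"method": "send_rows", "body": {
  "plan": [
    [0, 0.03, -0.025, 0, 0],
    [0, 0.03, -0.025, 0, 0],
    [0, 0.03, -0.025, 0, 0],
    [0, 0.03, -0.025, 0, 0],
    [0, 0.03, -0.025, 0, 0],
    [0, 0.03, -0.025, 0, 0],
    [0, 0.03, -0.025, 0, 0],
    [0, 0.03, -0.025, 0, 0],
    [0, 0.03, -0.025, 0, 0],
    [0, 0.03, -0.025, 0, 0],
    [0, 0.011, -0.028, 0, 0],
    [0, 0.011, -0.028, 0, 0],
    [0, 0.011, -0.028, 0, 0],
    [0, 0.011, -0.028, 0, 0],
    [0, 0.011, -0.028, 0, 0],
    [0, 0.011, -0.028, 0, 0],
    [0, 0.011, -0.028, 0, 0],
    [0, 0.011, -0.028, 0, 0],
    [0, 0.011, -0.028, 0, 0],
    [0, 0.011, -0.028, 0, 0]
  ]
}}

```text
time_s: 1.77
position: [0.4206, 0.0045, 0.2364]
tcp_rot: [[0.973, 0.233, -0.0], [0.233, -0.973, 0.0], [-0.0, -0.0, -1.0]]
force: [-0.3, 0.7, 0.6]
opening: 1.004
grasp_force: 0.0
```

{"method": "send_rows", "body": {
  "plan": [
    [0, 0, 0, 0, 0],
    [0, 0, 0, 0, 0],
    [0, 0, 0, 0, 0]
  ]
}}

```text
time_s: 2.02
position: [0.4208, 0.0028, 0.2364]
tcp_rot: [[0.972, 0.233, -0.0], [0.233, -0.972, -0.0], [-0.0, 0.0, -1.0]]
force: [0.5, -0.3, 0.2]
opening: 0.998
grasp_force: 0.0
```

```bash
cat >> h.py <<'E'
def wproj(c,P):
    q=(np.atleast_2d(P)-c['xyz'])@np.array(c['rotation']);r=np.hypot(q[:,0],q[:,1]);t=np.arctan2(r,q[:,2])
    return np.stack([c['cx']+c['fx']*t*q[:,0]/r,c['cy']+c['fy']*t*q[:,1]/r],1)
def wray(c,u,v,z):
    a=(np.asarray(u,float)-c['cx'])/c['fx'];b=(np.asarray(v,float)-c['cy'])/c['fy'];t=np.hypot(a,b)+1e-12
    d=np.stack([np.sin(t)*a/t,np.sin(t)*b/t,np.cos(t)],-1)@np.array(c['rotation']).T
    return c['xyz']+d*((z-c['xyz'][2])/d[...,2])[...,None]
def plane(c,p,x0,y0,half,z,mm=.5):
    # rectified view of level z: right = -y world, up = +x world
    n=int(2*half*1000/mm);i=(np.arange(n)+.5)*mm/1000-half
    X=x0-i[:,None]+0*i[None];Y=y0-i[None]+0*i[:,None]
    uv=wproj(c,np.stack([X,Y,0*X+z],-1).reshape(-1,3)).reshape(n,n,2).astype(np.float32)
    return cv2.remap(p,uv[...,0],uv[...,1],cv2.INTER_CUBIC)
E
python3 - <<'E'
from h import *
s=read_state();c=calibration("wrist");p,d=capture("wrist")
cv2.imwrite("pics/w1.png",p);np.save("pics/w1.npy",d);import pickle;pickle.dump(c,open("pics/w1.pkl","wb"))
print(s['time_s'],s['position'],s['tcp_rot'].round(3),s['force'],c)
for n in("side","scene"):
    W=cloud(n,np.load(f"pics/{n}0.npy"));im=cv2.imread(f"pics/{n}0.png");z=W[...,2]
    m=(z>.095)&(z<.135)&(np.hypot(W[...,0]-.43,W[...,1])<.05)&(im.max(2)<80);t=W[m];print(n,len(t),t.mean(0),t.min(0),t.max(0))
E
```

```text
2.0167 [0.42080108 0.00275567 0.23644168] [[ 0.972  0.233 -0.   ]
 [ 0.233 -0.972 -0.   ]
 [-0.     0.    -1.   ]] [ 0.52439967 -0.30645134  0.20785428] {'fx': 297.3186396354542, 'fy': 297.3186396354542, 'cx': 254.6044054104528, 'cy': 191.03679471676708, 'xyz': array([0.49280127, 0.0210566 , 0.38484592]), 'rotation': array([[ 2.33551617e-01, -9.35861853e-01, -2.63848885e-01],
       [-9.72344212e-01, -2.24617688e-01, -6.39814617e-02],
       [ 6.12682821e-04,  2.71494910e-01, -9.62439680e-01]])}
side 58 [0.42061899 0.00894402 0.11432156] [ 0.41507205 -0.00161459  0.09524402] [0.42798513 0.01401827 0.13013711]
scene 55 [0.4181269  0.00704027 0.11349295] [ 4.11803500e-01 -9.74575821e-05  9.54823243e-02] [0.42603446 0.01166388 0.12826591]
```

View pics/w1.png

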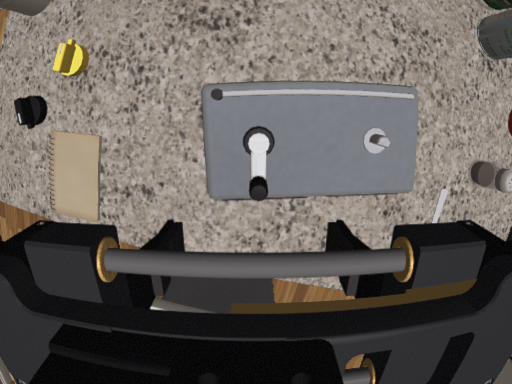

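Wrist view: crank hub at (259,141), handle at (258,187), shaft at (377,141) with its flat side to be judged, and the black knob at (30,111).

Run:
```python
from h import *
import pickle
c=pickle.load(open("pics/w1.pkl","rb"));p=cv2.imread("pics/w1.png")
print("handle",wray(c,[258],[187],.129),"hub",wray(c,[259],[141],.088),"shaft",wray(c,[374],[140],.096))
print("corners",wray(c,[206,415,413,212],[86,88,191,197],.07).round(4))
A=plane(c,p,.421,.003,.03,.129,.15);B=plane(c,p,.494,-.112,.03,.096,.15)
A=np.ascontiguousarray(A);B=np.ascontiguousarray(B)
cv2.imwrite("pics/r1.png",np.hstack([A,B]))
```

```text
handle [[0.427001   0.00197977 0.129     ]] hub [[0.46297202 0.00918655 0.088     ]] shaft [[ 0.4951132  -0.10456306  0.096     ]]
corners [[ 0.5059  0.0765  0.07  ]
 [ 0.5693 -0.1505  0.07  ]
 [ 0.4516 -0.1875  0.07  ]
 [ 0.3887  0.0447  0.07  ]]
```

View pics/r1.png

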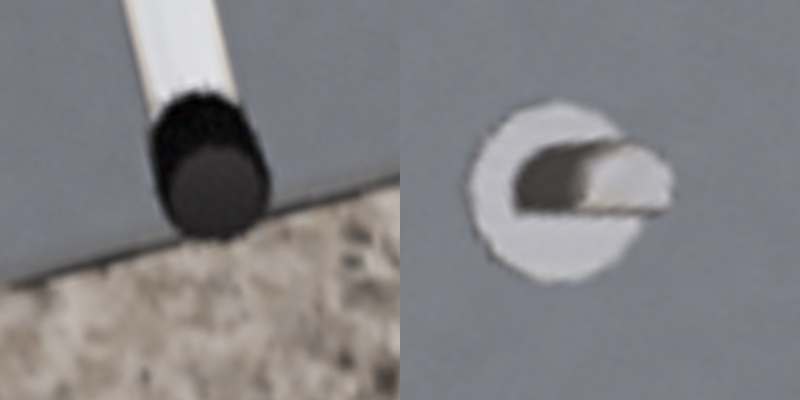

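The shaft's flat faces about -x world, so yaw is near 0. Next I grip the crank handle.

{"method": "send_rows", "body": {
  "plan": [
    [0, 0.001, 0.001, 0.02, 0],
    [0, 0, 0, 0.025, 0],
    [0, 0, 0, 0.025, 0],
    [0, 0, 0, 0.025, 0],
    [0, 0, 0, 0.02, 0],
    [0, 0, 0, 0.012, 0],
    [0, 0, 0, 0, 0],
    [255, 0, 0, 0, 0],
    [255, 0, 0, 0, 0],
    [255, 0, 0, 0, 0],
    [255, 0, 0, 0, 0],
    [255, 0, 0, 0, 0],
    [255, 0, 0, 0, 0],
    [255, 0, 0, 0, 0],
    [255, 0, 0, 0, 0],
    [255, 0, 0, 0, 0],
    [255, 0, 0, 0, 0]
  ]
}}

```text
time_s: 3.48
position: [0.4221, 0.0023, 0.1096]
tcp_rot: [[0.973, 0.233, -0.0], [0.233, -0.973, -0.0], [-0.0, -0.0, -1.0]]
force: [0.4, -0.3, 0.8]
opening: 0.323
grasp_force: 0.0
```

Run:
```python
from h import *
s=read_state();print(s['time_s'],s['position'],s['force'],s['moment'],s['opening'],s['grasp_force'])
p,d=capture("wrist");cv2.imwrite("pics/w2.png",p)
th=-np.deg2rad(18)
# clockwise circle: handle offset from axis starts at -40mm along radio x, in tool axes
yr=np.deg2rad(15.4);yt=np.deg2rad(13.45)
for i in range(20):
    f=lambda k:np.array([-.04*np.cos(yr+th*k),-.04*np.sin(yr+th*k)])
    d=f(i+1)-f(i);print([255,round(d@[np.cos(yt),np.sin(yt)],4),round(d@[np.sin(yt),-np.cos(yt)],4),0,0],end=", ")
```

```text
3.4833 [0.4220574  0.00233622 0.10955748] [ 0.44856334 -0.34773247  0.83839055] [0.01232557 0.02105312 0.02212607] 0.32269917309788754 0.0
[255, np.float64(0.0015), np.float64(-0.0124), 0, 0], [255, np.float64(0.0053), np.float64(-0.0113), 0, 0], [255, np.float64(0.0085), np.float64(-0.0091), 0, 0], [255, np.float64(0.011), np.float64(-0.0061), 0, 0], [255, np.float64(0.0123), np.float64(-0.0024), 0, 0], [255, np.float64(0.0124), np.float64(0.0015), 0, 0], [255, np.float64(0.0113), np.float64(0.0053), 0, 0], [255, np.float64(0.0091), np.float64(0.0085), 0, 0], [255, np.float64(0.0061), np.float64(0.011), 0, 0], [255, np.float64(0.0024), np.float64(0.0123), 0, 0], [255, np.float64(-0.0015), np.float64(0.0124), 0, 0], [255, np.float64(-0.0053), np.float64(0.0113), 0, 0], [255, np.float64(-0.0085), np.float64(0.0091), 0, 0], [255, np.float64(-0.011), np.float64(0.0061), 0, 0], [255, np.float64(-0.0123), np.float64(0.0024), 0, 0], [255, np.float64(-0.0124), np.float64(-0.0015), 0, 0], [255, np.float64(-0.0113), np.float64(-0.0053), 0, 0], [255, np.float64(-0.0091), np.float64(-0.0085), 0, 0], [255, np.float64(-0.0061), np.float64(-0.011), 0, 0], [255, np.float64(-0.0024), np.float64(-0.0123), 0, 0],
```

{"method": "send_rows", "body": {
  "plan": [
    [255, 0, 0, 0, 0],
    [255, 0, 0, 0, 0],
    [255, 0, 0, 0, 0],
    [255, 0, 0, 0, 0],
    [255, 0, 0, 0, 0],
    [255, 0, 0, 0, 0]
  ]
}}

```text
time_s: 4.03
position: [0.4224, 0.0021, 0.1096]
tcp_rot: [[0.973, 0.233, 0.001], [0.233, -0.973, -0.0], [0.001, 0.0, -1.0]]
force: [0.5, -2.5, -0.1]
opening: 0.194
grasp_force: 30.0
```

{"method": "send_rows", "body": {
  "plan": [
    [255, 0.0015, -0.0124, 0, 0],
    [255, 0.0053, -0.0113, 0, 0],
    [255, 0.0085, -0.0091, 0, 0],
    [255, 0.011, -0.0061, 0, 0],
    [255, 0.0123, -0.0024, 0, 0],
    [255, 0.0124, 0.0015, 0, 0],
    [255, 0.0113, 0.0053, 0, 0],
    [255, 0, 0, 0, 0]
  ]
}}

```text
time_s: 4.7
position: [0.475, 0.0471, 0.1092]
tcp_rot: [[0.972, 0.236, -0.003], [0.236, -0.972, -0.005], [-0.004, 0.005, -1.0]]
force: [-3.1, -14.1, 0.8]
opening: 0.2
grasp_force: 30.0
```

{"method": "send_rows", "body": {
  "plan": [
    [255, 0.0081, 0.0115, 0, 0],
    [255, 0.0061, 0.011, 0, 0],
    [255, 0.0024, 0.0123, 0, 0],
    [255, -0.0015, 0.0124, 0, 0],
    [255, -0.0053, 0.0113, 0, 0],
    [255, -0.0085, 0.0091, 0, 0],
    [255, -0.011, 0.0061, 0, 0],
    [255, 0, 0, 0, 0]
  ]
}}

```text
time_s: 5.37
position: [0.481, -0.0262, 0.1097]
tcp_rot: [[0.973, 0.232, -0.0], [0.232, -0.973, -0.002], [-0.001, 0.002, -1.0]]
force: [1.0, -5.7, -1.3]
opening: 0.199
grasp_force: 30.0
```

{"method": "send_rows", "body": {
  "plan": [
    [255, -0.0123, 0.003, 0, 0],
    [255, -0.0124, -0.0015, 0, 0],
    [255, -0.0113, -0.0053, 0, 0],
    [255, -0.0091, -0.0085, 0, 0],
    [255, -0.0061, -0.011, 0, 0],
    [255, -0.0024, -0.0123, 0, 0],
    [255, 0.0015, -0.0124, 0, 0],
    [255, 0.0053, -0.0113, 0, 0],
    [255, 0.0085, -0.0091, 0, 0],
    [255, 0.011, -0.0061, 0, 0],
    [255, 0.0123, -0.0024, 0, 0],
    [255, 0.0124, 0.0015, 0, 0],
    [255, 0.0113, 0.0053, 0, 0],
    [255, 0.0091, 0.0085, 0, 0],
    [255, 0.0061, 0.011, 0, 0],
    [255, 0, 0, 0, 0]
  ]
}}

```text
time_s: 6.7
position: [0.4953, 0.0303, 0.1097]
tcp_rot: [[0.973, 0.232, 0.003], [0.232, -0.973, -0.0], [0.003, 0.001, -1.0]]
force: [4.8, 0.7, -1.4]
opening: 0.196
grasp_force: 30.0
```

{"method": "send_rows", "body": {
  "plan": [
    [255, 0.0024, 0.0123, 0, 0],
    [255, -0.0015, 0.0124, 0, 0],
    [255, -0.0053, 0.0113, 0, 0],
    [255, -0.0085, 0.0091, 0, 0],
    [255, -0.011, 0.0061, 0, 0],
    [255, -0.0123, 0.0024, 0, 0],
    [255, -0.0124, -0.0015, 0, 0],
    [255, -0.0113, -0.0053, 0, 0],
    [255, -0.0091, -0.0085, 0, 0],
    [255, -0.0061, -0.011, 0, 0],
    [255, -0.0024, -0.0123, 0, 0],
    [255, 0.0015, -0.0124, 0, 0],
    [255, 0.0053, -0.0113, 0, 0],
    [255, 0.0085, -0.0091, 0, 0],
    [255, 0.011, -0.0061, 0, 0],
    [255, 0, 0, 0, 0]
  ]
}}

```text
time_s: 8.03
position: [0.4396, 0.042, 0.1096]
tcp_rot: [[0.972, 0.235, 0.003], [0.235, -0.972, -0.002], [0.002, 0.003, -1.0]]
force: [5.7, -4.1, -3.6]
opening: 0.197
grasp_force: 30.0
```

{"method": "send_rows", "body": {
  "plan": [
    [0, 0, 0, 0, 0],
    [0, 0, 0, 0, 0],
    [0, 0, 0, 0, 0],
    [0, 0, 0, 0, 0],
    [0, 0, 0, 0, 0],
    [0, 0, 0, 0, 0],
    [0, 0, 0, 0, 0],
    [0, 0, 0, 0, 0],
    [0, 0, 0, -0.03, 0],
    [0, 0, 0, -0.03, 0],
    [0, 0, 0, -0.03, 0],
    [0, 0, 0, -0.03, 0],
    [0, 0, 0, -0.02, 0]
  ]
}}

```text
time_s: 9.12
position: [0.4391, 0.0425, 0.2521]
tcp_rot: [[0.973, 0.233, 0.003], [0.233, -0.973, -0.0], [0.003, 0.001, -1.0]]
force: [0.5, 0.6, 0.5]
opening: 0.987
grasp_force: 0.0
```

{"method": "send_rows", "body": {
  "plan": [
    [0, 0.0068, -0.0316, 0, 0],
    [0, 0.0068, -0.0316, 0, 0],
    [0, 0.0068, -0.0316, 0, 0],
    [0, 0.0068, -0.0316, 0, 0],
    [0, 0.0068, -0.0316, 0, 0],
    [0, 0.0068, -0.0316, 0, 0],
    [0, 0.0068, -0.0316, 0, 0],
    [0, 0.0068, -0.0316, 0, 0],
    [0, 0.0068, -0.0316, 0, 0],
    [0, 0.0068, -0.0316, 0, 0],
    [0, 0, 0, 0, 0],
    [0, 0, 0, 0, -0.1],
    [0, 0, 0, 0, -0.1],
    [0, 0, 0, 0, 0],
    [0, 0, 0, 0, 0],
    [0, 0, 0, 0, 0]
  ]
}}

```text
time_s: 10.45
position: [0.431, 0.3651, 0.2495]
tcp_rot: [[0.908, 0.419, -0.0], [0.419, -0.908, -0.0], [-0.001, 0.0, -1.0]]
force: [-0.8, 0.3, 0.2]
opening: 1.001
grasp_force: 0.0
```

Run:
```python
from h import *
import pickle
s=read_state();c=calibration("wrist");p,d=capture("wrist")
cv2.imwrite("pics/w3.png",p);pickle.dump(c,open("pics/w3.pkl","wb"))
print(s['time_s'],s['position'],s['tcp_rot'].round(3))
A=plane(c,p,.434,.362,.06,.045,.3);cv2.imwrite("pics/r3.png",cv2.resize(A,(600,600)))
```

```text
10.45 [0.43101103 0.36513248 0.24945984] [[ 0.908  0.419 -0.   ]
 [ 0.419 -0.908 -0.   ]
 [-0.001  0.    -1.   ]]
```

View pics/r3.png

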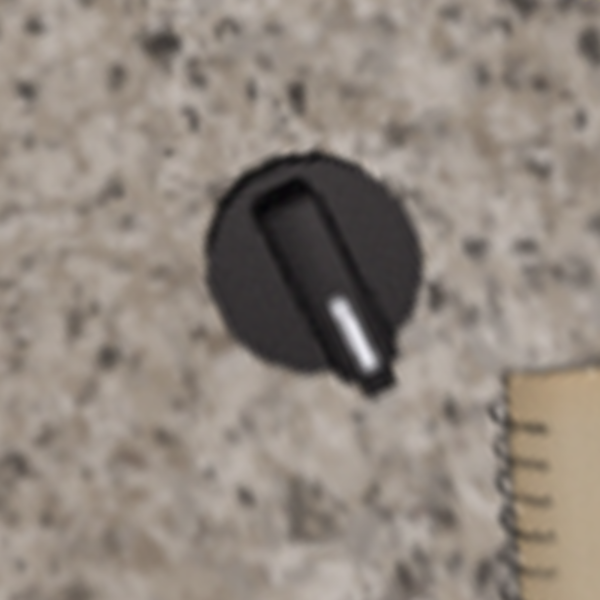

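Rectified crop (0.2 mm/px): bar top centre at (323,277) gives world (0.4385, 0.3575), and the white line runs to the nose at (378,385), so yaw is about 27.5°. I'll check the mug's clearance before descending.

Run:
```python
from h import *
W=cloud("side",np.load("pics/side0.npy"));z=W[...,2]
m=(z>.06)&(z<.3)&(W[...,0]>.3)&(W[...,0]<.75)&(W[...,1]>.25)&(W[...,1]<.6)
t=W[m];k,l,st,c=cv2.connectedComponentsWithStats(m.astype(np.uint8))
for i in range(1,k):
    if st[i,4]>60:print(c[i].round(),W[l==i].min(0).round(3),W[l==i].max(0).round(3))
P=np.array([[.475,.0471],[.481,-.0262],[.4953,.0303],[.4396,.042],[.4224,.0021]])
from scipy.optimize import least_squares
print(least_squares(lambda q:np.hypot(*(P-q).T)-.04,[.461,.01]))
```

```text
[ 98. 243.] [0.586 0.25  0.06 ] [0.75  0.478 0.3  ]
     message: `gtol` termination condition is satisfied.
     success: True
      status: 1
         fun: [ 3.647e-04  4.720e-05 -2.849e-04 -1.804e-04  2.241e-06]
           x: [ 4.618e-01  8.951e-03]
        cost: 1.2450226791165762e-07
         jac: [[-3.267e-01 -9.451e-01]
               [-4.792e-01  8.777e-01]
               [-8.432e-01 -5.376e-01]
               [ 5.578e-01 -8.300e-01]
               [ 9.852e-01  1.713e-01]]
        grad: [-9.771e-12 -7.149e-11]
  optimality: 7.149291521133126e-11
 active_mask: [ 0.000e+00  0.000e+00]
        nfev: 4
        njev: 4
```

{"method": "send_rows", "body": {
  "plan": [
    [0, 0.003, 0.0095, 0.0, -0.047],
    [0, 0, 0, 0.035, 0],
    [0, 0, 0, 0.035, 0],
    [0, 0, 0, 0.035, 0],
    [0, 0, 0, 0.035, 0],
    [0, 0, 0, 0.03, 0],
    [0, 0, 0, 0.025, 0],
    [0, 0, 0, 0.015, 0],
    [0, 0, 0, 0.0045, 0],
    [0, 0, 0, 0, 0],
    [120, 0, 0, 0, 0],
    [120, 0, 0, 0, 0],
    [120, 0, 0, 0, 0],
    [150, 0, 0, 0, 0],
    [150, 0, 0, 0, 0],
    [180, 0, 0, 0, 0],
    [200, 0, 0, 0, 0],
    [255, 0, 0, 0, 0],
    [255, 0, 0, 0, 0],
    [255, 0, 0, 0, 0]
  ]
}}

```text
time_s: 12.17
position: [0.4378, 0.3583, 0.035]
tcp_rot: [[0.886, 0.463, -0.0], [0.463, -0.886, -0.0], [-0.0, -0.0, -1.0]]
force: [-0.2, 0.5, 0.3]
opening: 0.326
grasp_force: 0.0
```

{"method": "send_rows", "body": {
  "plan": [
    [255, 0, 0, 0, 0],
    [255, 0, 0, 0, 0],
    [255, 0, 0, 0, 0],
    [255, 0, 0, 0, 0],
    [255, 0, 0, 0, 0],
    [255, 0, 0, 0, 0],
    [255, 0, 0, 0, 0],
    [255, 0, 0, 0, 0]
  ]
}}

```text
time_s: 12.83
position: [0.4378, 0.3583, 0.035]
tcp_rot: [[0.886, 0.463, -0.0], [0.463, -0.886, -0.0], [-0.0, -0.0, -1.0]]
force: [-0.0, 0.8, -0.6]
opening: 0.16
grasp_force: 30.0
```

{"method": "send_rows", "body": {
  "plan": [
    [255, 0, 0, -0.01, 0],
    [255, 0, 0, -0.02, 0],
    [255, 0, 0, -0.035, 0],
    [255, 0, 0, -0.035, 0.08],
    [255, 0, 0, -0.035, 0.08],
    [255, 0, 0, -0.03, 0.08],
    [255, 0, 0, -0.02, 0.08],
    [255, 0, 0, -0.005, 0.08],
    [255, 0, 0, 0, 0.08],
    [255, 0, 0, 0, 0],
    [255, 0, 0, 0, 0]
  ]
}}

```text
time_s: 13.75
position: [0.4375, 0.3581, 0.2256]
tcp_rot: [[1.0, 0.004, 0.0], [0.004, -1.0, 0.0], [0.0, -0.0, -1.0]]
force: [0.0, -0.9, -0.2]
opening: 0.155
grasp_force: 30.0
```

{"method": "send_rows", "body": {
  "plan": [
    [255, 0, 0.01, 0, 0],
    [255, 0, 0.02, 0, 0],
    [255, 0, 0.03, 0, 0],
    [255, 0, 0.03, 0, 0],
    [255, 0, 0.03, 0, 0],
    [255, 0, 0.03, 0, 0],
    [255, 0, 0.03, 0, 0],
    [255, 0, 0.03, 0, 0],
    [255, 0, 0.03, 0, 0],
    [255, 0, 0.03, 0, 0],
    [255, 0, 0.03, 0, 0],
    [255, 0, 0.03, 0, 0],
    [255, 0, 0.03, 0, 0],
    [255, 0, 0.03, 0, 0],
    [255, 0, 0.03, 0, 0],
    [255, 0, 0.03, 0, 0],
    [255, 0, 0.02, 0, 0],
    [255, 0, 0.005, 0, 0],
    [255, 0, 0, 0, 0],
    [255, 0, 0, 0, 0]
  ]
}}

```text
time_s: 15.42
position: [0.4378, -0.1162, 0.2247]
tcp_rot: [[1.0, 0.001, -0.002], [0.001, -1.0, 0.001], [-0.002, -0.001, -1.0]]
force: [0.2, 0.7, 0.4]
opening: 0.16
grasp_force: 30.0
```

Run:
```python
from h import *
import pickle
s=read_state();c=calibration("wrist");p,d=capture("wrist")
cv2.imwrite("pics/w4.png",p);pickle.dump(c,open("pics/w4.pkl","wb"))
x,y,z=s['position'];print(s['time_s'],s['position'],s['tcp_rot'].round(4),s['opening'],s['grasp_force'])
A=plane(c,p,x,y,.03,z+.010,.15);B=plane(c,p,.4963,-.1165,.02,.096,.1)
C=plane(c,p,.4963,-.1165,.02,.099-.03,.1) # unused level check
print(wproj(c,[[x,y,z+.01],[.4963,-.1165,.096]]))
cv2.imwrite("pics/r4.png",np.hstack([A,B]))
```

```text
15.4167 [ 0.43779989 -0.1161957   0.22466178] [[ 1.      0.0015 -0.0016]
 [ 0.0015 -1.      0.0014]
 [-0.0016 -0.0014 -1.    ]] 0.1595833318273073 29.999944721348584
[[256.20183021 255.37279515]
 [256.11829295 125.78999999]]
```

View pics/r4.png

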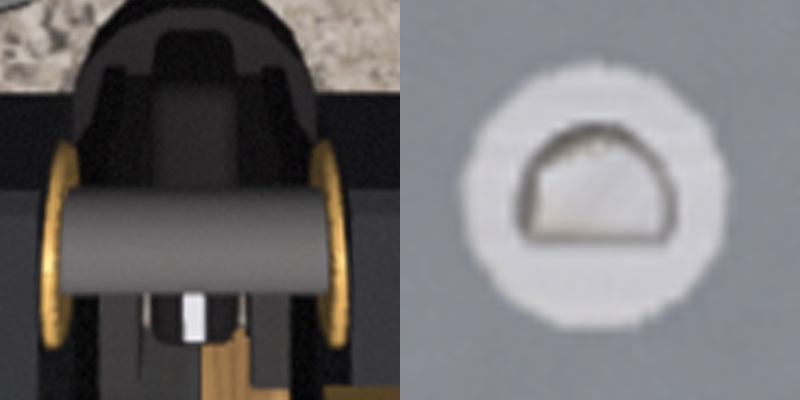

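The shaft D is centred at (597,203) in the right half, with its flat level, so world (0.496, -0.1162) and yaw about 0. I'll fit the knob silhouette in the pre-grasp wrist picture to get its offset along the jaws.

Run:
```python
from h import *
import pickle
from scipy.optimize import minimize
c=pickle.load(open("pics/w3.pkl","rb"));p=cv2.imread("pics/w3.png")
x0,y0,h,mm=.434,.362,.05,.2
A=plane(c,p,x0,y0,h,.0,mm);n=A.shape[0]
m=(cv2.GaussianBlur(A,(0,0),2).max(2)<95).astype(np.uint8)
k,l,st,_=cv2.connectedComponentsWithStats(m);i=1+np.argmax(st[1:,4]);m=(l==i).astype(np.uint8)
m=cv2.morphologyEx(m,cv2.MORPH_CLOSE,np.ones((31,31),np.uint8));print(st[i])
C=c['xyz'];a=np.linspace(0,6.283,60)
def hull(P,q):
    cs,sn=np.cos(q[2]),np.sin(q[2]);W=np.stack([q[0]+cs*P[:,0]-sn*P[:,1],q[1]+sn*P[:,0]+cs*P[:,1],P[:,2]],1)
    t=C[2]/(C[2]-W[:,2]);G=C[:2]+(W[:,:2]-C[:2])*t[:,None]
    uv=np.stack([(y0-G[:,1]+h)*1000/mm,(x0-G[:,0]+h)*1000/mm],1)
    return cv2.convexHull((uv*16).astype(np.int32))
sk=np.concatenate([np.c_[.023*np.cos(a),.023*np.sin(a),0*a+z] for z in(0,.018)])
bar=np.array([[sx*.02,sy*.007,z] for sx in(-1,1) for sy in(-1,1) for z in(.018,.045)])
nose=np.array([[x,sy*.003,z] for x in(-.02,-.028) for sy in(-1,1) for z in(.018,.028)])
def f(q):
    r=np.zeros((n,n),np.uint8)
    for P in(sk,bar,nose):cv2.fillConvexPoly(r,hull(P,q),1,cv2.LINE_8,4)
    return 1-(r&m).sum()/(r|m).sum()
best=min((minimize(f,[.4375+dx,.358+dy,.48],method="Nelder-Mead",options=dict(initial_simplex=np.array([[.4375+dx,.358+dy,.48],[.4415+dx,.358+dy,.48],[.4375+dx,.362+dy,.48],[.4375+dx,.358+dy,.56]]))) for dx in(-.003,.002) for dy in(-.003,.002)),key=lambda r:r.fun)
q=best.x;print(q,best.fun)
d=q[:2]-[.4378,.3583];print("along tool x",d@[.886,.463],"tool y",d@[.463,-.886])
```

```text
[  166   122   244   279 47545]
[0.43629543 0.35627541 0.49386476] 0.027712946437327135
along tool x -0.0022704380334222403 tool y 0.0010971741792141618
```

{"method": "send_rows", "body": {
  "plan": [
    [255, 0.015, 0, 0, 0],
    [255, 0.025, 0, 0, 0],
    [255, 0.015, 0, 0, 0],
    [255, 0.005, 0, 0.01, 0],
    [255, 0, 0, 0.025, 0],
    [255, 0, 0, 0.025, 0],
    [255, 0, 0, 0.02, 0],
    [255, 0, 0, 0.01, 0],
    [255, 0, 0, 0, 0],
    [255, 0, 0, 0, 0],
    [255, 0, 0, 0, 0]
  ]
}}

```text
time_s: 16.38
position: [0.4991, -0.1165, 0.1358]
tcp_rot: [[1.0, 0.002, 0.001], [0.002, -1.0, -0.001], [0.001, 0.001, -1.0]]
force: [0.3, -0.6, -0.7]
opening: 0.156
grasp_force: 30.0
```

{"method": "send_rows", "body": {
  "plan": [
    [255, 0, 0, 0.002, 0],
    [255, 0, 0, 0.002, 0],
    [255, 0, 0, 0.002, 0],
    [255, 0, 0, 0.002, 0],
    [255, 0, 0, 0, 0],
    [255, 0, 0, 0, 0]
  ]
}}

```text
time_s: 16.88
position: [0.4986, -0.1166, 0.127]
tcp_rot: [[1.0, 0.002, -0.0], [0.002, -1.0, 0.0], [-0.0, -0.0, -1.0]]
force: [0.5, -0.3, 0.2]
opening: 0.157
grasp_force: 30.0
```

Already 4 mm past the tip level with no force, so the knob is entering.

{"method": "send_rows", "body": {
  "plan": [
    [255, 0, 0, 0.002, 0],
    [255, 0, 0, 0.002, 0],
    [255, 0, 0, 0.002, 0],
    [255, 0, 0, 0.002, 0],
    [255, 0, 0, 0, 0],
    [255, 0, 0, 0, 0]
  ]
}}

```text
time_s: 17.38
position: [0.4985, -0.1165, 0.1188]
tcp_rot: [[1.0, 0.002, -0.0], [0.002, -1.0, 0.0], [-0.0, -0.0, -1.0]]
force: [-0.8, -0.7, 0.1]
opening: 0.156
grasp_force: 30.0
```

{"method": "send_rows", "body": {
  "plan": [
    [255, 0, 0, 0.002, 0],
    [255, 0, 0, 0.002, 0],
    [255, 0, 0, 0.002, 0],
    [255, 0, 0, 0, 0],
    [255, 0, 0, 0, 0]
  ]
}}

```text
time_s: 17.8
position: [0.4989, -0.1167, 0.1134]
tcp_rot: [[1.0, 0.002, 0.0], [0.002, -1.0, -0.0], [0.0, 0.0, -1.0]]
force: [0.0, 0.6, 4.2]
opening: 0.161
grasp_force: 30.0
```

{"method": "send_rows", "body": {
  "plan": [
    [255, 0, 0, 0.002, 0],
    [255, 0, 0, 0.002, 0],
    [255, 0, 0, 0, 0],
    [255, 0, 0, 0, 0]
  ]
}}

```text
time_s: 18.13
position: [0.4989, -0.1167, 0.1096]
tcp_rot: [[1.0, 0.002, 0.001], [0.002, -1.0, -0.0], [0.001, 0.0, -1.0]]
force: [-1.4, 0.4, 6.5]
opening: 0.161
grasp_force: 30.0
```

Spring force is rising as expected (4.2 N, then 6.5 N). I'll press on to the stop.

{"method": "send_rows", "body": {
  "plan": [
    [255, 0, 0, 0.001, 0],
    [255, 0, 0, 0.001, 0],
    [255, 0, 0, 0.001, 0],
    [255, 0, 0, 0.001, 0],
    [255, 0, 0, 0, 0],
    [255, 0, 0, 0, 0]
  ]
}}

```text
time_s: 18.63
position: [0.499, -0.1167, 0.1086]
tcp_rot: [[1.0, 0.002, 0.002], [0.002, -1.0, -0.001], [0.002, 0.001, -1.0]]
force: [-6.0, 2.0, 29.4]
opening: 0.159
grasp_force: 30.0
```

{"method": "send_rows", "body": {
  "plan": [
    [255, 0, 0, -0.001, 0],
    [255, 0, 0, 0, 0],
    [255, 0, 0, 0, 0],
    [255, 0, 0, 0, 0]
  ]
}}

```text
time_s: 18.97
position: [0.499, -0.1167, 0.1087]
tcp_rot: [[1.0, 0.002, 0.002], [0.002, -1.0, -0.001], [0.002, 0.001, -1.0]]
force: [-4.4, 1.7, 21.9]
opening: 0.158
grasp_force: 30.0
```

Run:
```python
from h import *
p,d=capture("side");cv2.imwrite("pics/side9.png",np.hstack([cv2.resize(p[120:240,200:330],(520,480)),cv2.resize(p[230:330,60:160],(280,480))]))
```

```text
(no output)
```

View pics/side9.png

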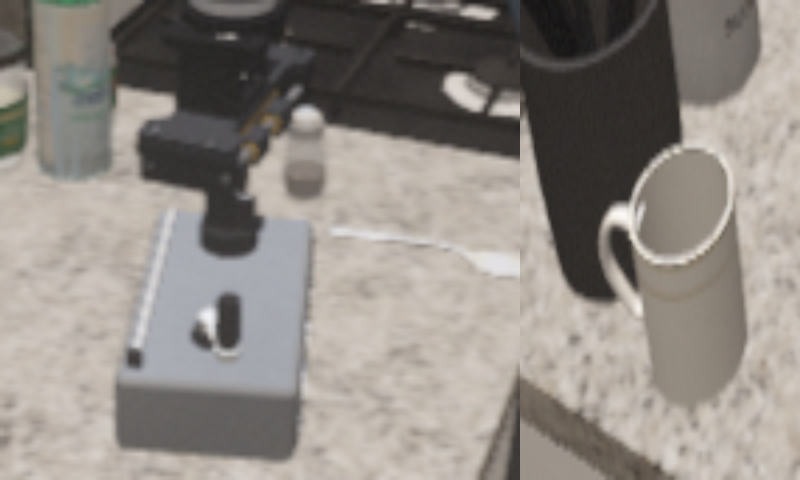

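The picture shows the knob seated on the shaft at (230,240) and still gripped. The crank handle is past its second turn at (230,320), and the salt, spoon and mug are undisturbed.

```bash
python3 -c "
from rig import *
print(hand_in())"
```

```text
the job is handed in; nothing more can be done
None
```

I turned the crank about 2.2 turns clockwise, then fitted the knob flat to flat on the D-shaft, pressed it to its stop and handed in with it still gripped, at about 19 s on the robot's clock; no verdict came back.

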